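# Blow out a pipe coupling over the air nozzle

### The job

The bronze coupling has just been re-tapped and needs the swarf blown out of its bore. First turn the air on by raising the small lever of the blow-off stand until it stands upright; then pick up the coupling, lift it over the things standing in between and hold it upright with its bore centred over the nozzle, its lower rim about a centimetre above the nozzle tip, without ever letting it touch the stand or disturbing the other loose things. Finish still holding it there, steady, with the lever left up: do not put it down or let go.

Things in the scene. Friction and masses are not known exactly. Their poses are not given: they have to be found in the camera images.
- blow_off: Blow-off stand, fixed: grey sheet-metal tray 240 x 180 mm, walls 35 mm high, in it a brass valve with a lever and a riser pipe ending in an upright nozzle. Origin: centre of the tray's underside. Own x runs along the 240 mm side from lever to nozzle, z up. Valve (34 mm wide, top at z 77 mm) at x = -35 mm, nozzle axis at x = +35 mm, both y = 0. Its black hose (look only) leaves on the -y side.
- nozzle_tip (a point): Tip of the nozzle, 150 mm above the counter, where the air jet leaves straight upwards. The tip is 9 mm in diameter and widens to a 25 mm hexagon 30 mm below it.
- air_lever (a joint): Air lever: 0 = lying level, pointing to the stand's -x side (towards the robot): air off; grows as its free end is raised; 1.5 rad = upright, at its stop: air on. It counts as upright above 1.25 rad. It turns stiffly (about 2 N at the grip) and stays where it is left.
- lever_pivot (a point): Centre of the lever's pivot pin, 72 mm above the counter; the lever turns about the stand's y axis through it.
- lever_grip (a point): Middle of the lever's black grip, 50 mm from the pivot along the lever; the grip is round, 12 to 13 mm thick, and reaches from 36 to 62 mm from the pivot; between it and the pivot is a flat steel bar 9 mm wide. Free on all sides, can be pinched across the stand's y axis from above.
- coupling: Bronze pipe coupling: a plain short sleeve, 40 mm in outer diameter with a thicker band at both ends, 45 mm tall, open right through with a bore of about 20 mm, no outer thread; it stands upright on the counter. 0.11 to 0.22 kg. Origin: centre of its underside; z is the bore axis, up.
- hex_nipple: Bystander: bronze hex nipple standing upright, 42 x 47 x 65 mm, outer threads above and below a hexagon. Origin: centre of its underside. The coupling and the two nipples stand in three places that change about.
- small_nipple: Bystander: smaller brass hex nipple standing upright, 34 x 39 x 53 mm, the same shape. Origin: centre of its underside.
- bottle: Bystander: round bottle with a white cap, 59 mm in diameter, 172 mm tall, standing beside the stand's +y side, between it and the fittings. Origin: centre of its underside.
- carton: Bystander: small white carton, 71 x 57 x 63 mm, standing beside the stand's +y side in front of the bottle. Origin: centre of its underside.
Things that resemble listed ones, but are neither listed nor needed, are in the scene too. What is shaped like the coupling but blue or green is not meant.

How it is judged:
On the way, in this order (a step that is already met when the one before it is completed fails the run):
1. the air lever is raised upright (above 1.25 rad) while the coupling still stands on the counter (value of joint air_lever above 1.25 rad and height (world z) of coupling below 0.01 m), for 0.2 s.
2. the coupling is lifted in the fingers, its underside at least 60 mm above the counter (height (world z) of coupling above 0.06 m and contact force between coupling and the fingers above 1 N), for 0.2 s.
At the end, for the whole second after the job is handed in: The lever is up (above 1.25 rad); the coupling is held still in the fingers, upright within 0.12 rad, its bore axis within 6 mm of the nozzle's, its underside 4 to 18 mm above the nozzle tip, touching no part of the stand (value of joint air_lever above 1.25 rad and horizontal distance between coupling and nozzle_tip below 0.006 m and z of coupling in the frame of nozzle_tip between 0.004 and 0.018 m and angle between coupling's own z axis and vertical below 0.12 rad and linear speed of coupling below 0.02 m/s and contact force between coupling and the fingers above 1 N and contact force between coupling and blow_off below 0.05 N); the arm keeps its last pose, push and grip.
It fails at once if the coupling touches the stand (more than 1 N) (contact force between coupling and blow_off above 1 N).
It fails at once if the bottle is shifted more than 25 mm or tipped (distance of bottle from where it was at the start of the episode above 0.025 m or angle between bottle's own z axis and vertical above 0.4 rad).
It fails at once if the carton is shifted more than 25 mm or tipped (distance of carton from where it was at the start of the episode above 0.025 m or angle between carton's own z axis and vertical above 0.4 rad).
It fails at once if one of the two nipples is shifted more than 25 mm or tipped (distance of any of hex_nipple, small_nipple from where it was at the start of the episode above 0.025 m or angle between any of hex_nipple, small_nipple's own z axis and vertical above 0.4 rad).
It also fails if it takes over 56 s, if anything falls off the work surface, if the arm or the gripper's body presses on something with over 40 N, if the wrist force passes 120 N, or if a joint passes its speed limit or range.

### The arm

A 7-joint arm with a two-finger parallel gripper is mounted at the origin on a cart in front of the work surface, level with it; the furniture and walls round the work are solid. World frame = base frame: x ahead of the robot, y to its left, z up, the work surface at z = 0. Lengths are in m, angles in rad, forces in N, time in s.
With the tool pointing down it reaches from about 0.4 to 0.875 m from the base axis. Payload 6.5 kg.
Tool frame: the origin (TCP) lies midway between the tips of the shut fingers; the grasp point (between the pads) lies arm.grasp_offset behind it (arm.grasp_offset is the distance from the TCP to the grasp point, in m); z points along the fingers, y is the line along which they close (so a half turn about z gives the same grasp; the last joint's range is limited). The gripper opens to 85 mm and grips with 20 to 120 N. Pads are 22 mm wide; open, the fingers measure 114 mm over their backs; the gripper's body (76 mm by 85 mm) begins 54 mm behind the grasp point. The pads swing forward as they close: fully open they stand 13 mm farther back than shut.
Start: joints at [-1.308, 0.536, -0.004, 1.538, 0.003, 1.067, -0.071], TCP at [0.21, 0.615, 0.231] pointing down, gripper open.
Joint ranges: [-2.7, 2.7], [-0.37, 2.16], [-1.27, 1.26], [0.24, 2.4], [-1.31, 4.45], [0.19, 1.91], [-2.76, 2.76]. Speed limits (rad/s): [2.39, 2.39, 3.14, 3.14, 3.14, 3.14, 3.14].

### API

Orientations are given as a unit quaternion [w, x, y, z].
In Python, from rig import arm gives the robot as it stands. The module is installed in compiled form; this text tells all that it offers. Calls block until the motion is done:
- arm.reach(position, orientation): joint-space move of the TCP to a pose.
- arm.movel(position, max_speed=0.15, rot=None): straight line of the TCP; rot=None keeps the orientation; max_speed is the mean speed in m/s.
- arm.movej(angles): joint-space move.
- arm.grip(opening, f_grip=None): finger opening in m; f_grip is the grip in N (None keeps the last); returns when the fingers have stopped.
- arm.sleep(seconds).
- arm.solve_ik(position, orientation): joint angles nearest the present ones, or None.
- arm.get_state(): the state.
- arm.snapshot(name): name is "scene" or "side" or "wrist"; returns (picture, depth): 480x640x3 uint8, red, green, blue; 480x640 float32, m along the optical axis (not along the pixel's ray), 0 where there is no reading.
- arm.camera_params(name): a dict with "fov_y" (degrees; the focal length in pixels is half the picture's height over the tangent of half this angle, whatever the lens; pixels are square), "cx", "cy" (the principal point, pixels), "origin" and "rotation" of the camera in the world. Camera axes: x right, y up, looking along -z (the intrinsics and any distortion apply to the point x, -y, -z); pixel columns grow to the right and rows downward; lengths in m; the calibration is good to about 2 mm. A picture is of the moment at which its call begins: read the wrist's pose just before it. camera_params takes no time and is no camera call; for the wrist camera it gives the pose at the moment of the call.
A pose or a line that the arm cannot do raises arm.IKError and nothing moves.
- arm.sign_off(): hands the job in; it is judged then, once.
The state is a dict: "time_s": time; "q": joint angles; "joint_vel": joint speeds; "joint_efforts": joint torques, N m; "position": TCP position; "eef_rot": TCP orientation; "contact_force": force on the tool from outside, world axes, zero at the start; "wrist_torque": the same for the moment, N m; "gripper_width": finger opening in m; "grip_force": force on a finger pad.
Only numpy, scipy, OpenCV 4.12 (cv2) and the standard library are available. Lean on these libraries where they do the work, as an engineer would, in place of code of your own. Each camera call takes 0.05 s, during which the arm holds its last target. There are 200 camera calls.

## Working session

There is one attempt and no reset: what is moved stays moved. The work goes in short steps, each a Python script; the robot and the scene stay as the last script left them, time stands still between calls to the robot, and variables do not carry over. Pictures are saved under pics/ and viewed, at most 10 in all, crops included, and the job is handed in when it is done.

```bash
mkdir -p pics; cat > h.py <<'E'
import numpy as np, cv2
from rig import arm
def shot(n):
    p=arm.camera_params(n); im,d=arm.snapshot(n); return im,d,p
def cloud(d,p):
    f=240/np.tan(np.radians(p["fov_y"])/2)
    v,u=np.mgrid[:480,:640]
    c=np.stack([(u-p["cx"])/f*d,-(v-p["cy"])/f*d,-d],-1)
    R=np.array(p["rotation"]); 
    w=c@R.T+np.array(p["origin"]); w[d<=0]=np.nan
    return w
E
python3 - <<'E'
from h import *
ims=[]
for n in("scene","side"):
    im,d,p=shot(n); print(n,p)
    np.savez(f"{n}0.npz",im=im,d=d,w=cloud(d,p))
    cv2.imwrite(f"pics/{n}0.png",im[:,:,::-1])
print(arm.get_state(),arm.grasp_offset)
E
```

```text
scene {'fov_y': 51.71969574894152, 'cx': 308.85254045195546, 'cy': 239.3768001265895, 'origin': array([-0.00933593, -0.09065407,  0.77766379]), 'rotation': array([ 0.79582103,  0.29760356, -0.17956424, -0.49584039])}Traceback (most recent call last):
  File "<stdin>", line 5, in <module>
  File "h.py", line 10, in cloud
    w=c@R.T+np.array(p["origin"]); w[d<=0]=np.nan
      ~^~~~
ValueError: matmul: Input operand 1 has a mismatch in its core dimension 0, with gufunc signature (n?,k),(k,m?)->(n?,m?) (size 4 is different from 3)
```

```bash
sed -i 's/R=np.array(p\["rotation"\]); /R=Rot.from_quat(np.array(p["rotation"])[[1,2,3,0]]).as_matrix()/; 1a from scipy.spatial.transform import Rotation as Rot' h.py
python3 - <<'E'
from h import *
for n in("scene","side"):
    im,d,p=shot(n); print(n,p)
    np.savez(f"{n}0.npz",im=im,d=d,w=cloud(d,p))
    cv2.imwrite(f"pics/{n}0.png",im[:,:,::-1])
print(arm.get_state(),arm.grasp_offset)
E
```

```text
scene {'fov_y': 51.71969574894152, 'cx': 308.85254045195546, 'cy': 239.3768001265895, 'origin': array([-0.00933593, -0.09065407,  0.77766379]), 'rotation': array([ 0.79582103,  0.29760356, -0.17956424, -0.49584039])}
side {'fov_y': 56.004840445959516, 'cx': 331.094186965695, 'cy': 242.839486872597, 'origin': array([0.38444883, 0.84953495, 0.74763251]), 'rotation': array([-0.08962865, -0.02751385,  0.39820552,  0.91249222])}
{'time_s': 0.15, 'q': array([-1.30819887,  0.53697992, -0.00444783,  1.53858231,  0.00260647,
        1.0673219 , -0.0712089 ]), 'joint_vel': array([-0.00129614, -0.00195874,  0.00270886, -0.00210154,  0.0008164 ,
        0.00066863, -0.00141255]), 'joint_efforts': array([ 1.18202690e-03, -5.83784366e+01,  1.04982667e+00, -2.59354895e+01,
        1.25468909e-02,  6.48274901e-03,  1.41727875e-05]), 'position': array([0.20974284, 0.61474501, 0.2306471 ]), 'eef_rot': array([-5.67272302e-05,  1.63622945e-01,  9.86522741e-01, -6.40348875e-04]), 'contact_force': array([-0.61500722, -0.24813276, -0.06489778]), 'wrist_torque': array([0.04707324, 0.03078622, 0.03528855]), 'grip_force': 0.0, 'gripper_width': 0.08509053171345723} 0.0187
```

View pics/scene0.png

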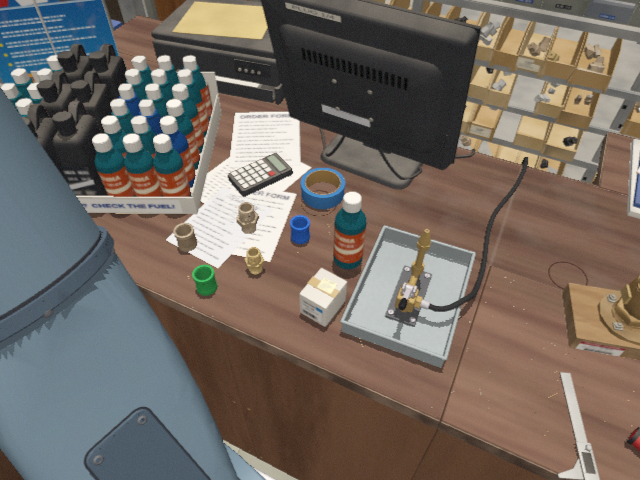

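View pics/side0.png

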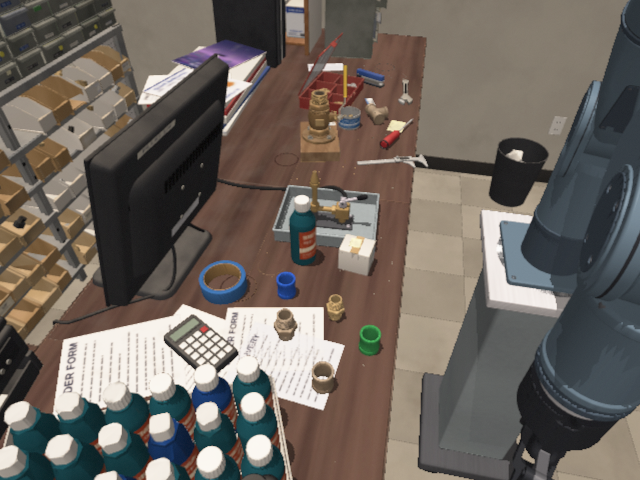

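Scene picture: the bronze candidates are the sleeve at (185,236), the bigger fitting at (247,213) and the small brass one at (255,261). The blue (300,231) and green (204,280) sleeves are excluded by colour. The plain sleeve at (185,236), which is (322,377) in the side view, fits the coupling: it has no hexagon or thread. I'll confirm it in a crop and measure.

```bash
python3 - <<'E'
from h import *
S=np.load("scene0.npz");D=np.load("side0.npz")
a=cv2.resize(S['im'][190:310,150:310],(800,600),interpolation=cv2.INTER_CUBIC)
b=cv2.resize(D['im'][280:400,260:390],(650,600),interpolation=cv2.INTER_CUBIC)
c=cv2.resize(D['im'][160:280,260:390],(650,600),interpolation=cv2.INTER_CUBIC)
m=np.vstack([np.hstack([cv2.resize(x,(400,300)) for x in (a,b)]),np.hstack([cv2.resize(x,(400,300)) for x in (c,cv2.resize(S['im'][220:360,340:480],(400,300)))])])
cv2.imwrite("pics/crop0.png",m[:,:,::-1])
# objects: circle fit of extents in height bands
def rep(name,N,u0,u1,v0,v1,zmin=0.012):
    w=N['w'][v0:v1,u0:u1].reshape(-1,3); w=w[w[:,2]>zmin]
    print(name,len(w),"min",w.min(0).round(4),"max",w.max(0).round(4)," top-centre",w[w[:,2]>w[:,2].max()-.008].mean(0).round(4))
for k,N,bs in(("scene",S,dict(coup=(170,202,217,255),hexn=(233,262,197,230),small=(243,268,243,278),carton=(297,350,268,328),bottle=(330,372,190,272),nozz=(412,436,226,272))),
           ("side",D,dict(coup=(307,340,355,397),hexn=(270,302,303,343),small=(323,347,290,324),carton=(335,380,232,278),bottle=(287,320,192,268),nozz=(308,322,168,200)))):
    for n,b_ in bs.items(): rep(k+" "+n,N,*b_)
# counter height & tray
for k,N in(("scene",S),("side",D)):
    w=N['w'].reshape(-1,3)
    q=w[(w[:,2]>.03)&(w[:,2]<.038)&(w[:,0]>.3)&(w[:,0]<.9)&(w[:,1]>-.35)&(w[:,1]<.1)].astype(np.float32)
    r=cv2.minAreaRect(q[:,:2]*1000); print(k,"tray",len(q),r)
    g=w[(abs(w[:,0]-.6)<.2)&(abs(w[:,2])<.01)]; print("counter z",np.median(g[:,2]))
E
```

```text
scene coup 436 min [0.4438 0.4103 0.0122] max [0.4844 0.4521 0.0476]  top-centre [0.4642 0.4316 0.0439]
scene hexn 475 min [0.5321 0.3176 0.0122] max [0.5763 0.3592 0.0673]  top-centre [0.5561 0.3396 0.0635]
scene small 351 min [0.4512 0.2548 0.0122] max [0.4915 0.2924 0.056 ]  top-centre [0.4701 0.2732 0.0519]
scene carton 1877 min [0.4107 0.05   0.012 ] max [0.4873 0.1497 0.0665]  top-centre [0.448  0.1165 0.0622]
scene bottle 2197 min [0.5319 0.0688 0.0121] max [0.7277 0.2155 0.1739]  top-centre [0.5709 0.1202 0.1713]
scene nozz 556 min [ 0.5623 -0.0314  0.0121] max [0.6646 0.0198 0.1524]  top-centre [ 0.5745 -0.016   0.1485]
side coup 499 min [0.4431 0.411  0.0123] max [0.4827 0.4515 0.0504]  top-centre [0.4632 0.4313 0.0453]
side hexn 527 min [0.5327 0.3232 0.0121] max [0.5773 0.3632 0.0681]  top-centre [0.5549 0.3411 0.0643]
side small 321 min [0.4504 0.261  0.0121] max [0.4871 0.2918 0.0565]  top-centre [0.4693 0.2744 0.0525]
side carton 1203 min [0.4095 0.0387 0.0121] max [0.5075 0.1505 0.067 ]  top-centre [0.4484 0.1191 0.063 ]
side bottle 1819 min [ 0.5416 -0.1073  0.012 ] max [0.661  0.1521 0.1755]  top-centre [0.5709 0.1231 0.1721]
side nozz 274 min [ 0.5569 -0.1255  0.0124] max [0.6125 0.1197 0.1739]  top-centre [0.5587 0.1162 0.1729]
scene tray 3053 ((549.56787109375, -124.8623046875), (249.8559112548828, 470.05426025390625), 4.549631595611572)
counter z 0.0004182929997103013
side tray 911 ((549.033203125, -141.3092803955078), (247.8578643798828, 435.76275634765625), 4.314956188201904)
counter z 0.0012875878018039355
```

View pics/crop0.png

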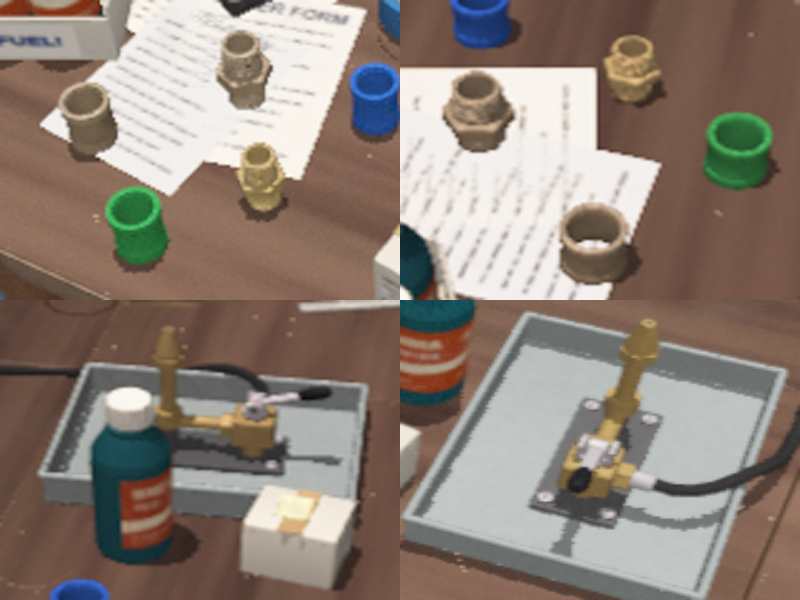

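The crop confirms it: the plain banded sleeve (scene 185,236) is the coupling, and the other two bronze pieces have hexagons. Next I need the stand's yaw, the nozzle axis, the lever and the neighbours of the coupling.

```bash
python3 - <<'E'
from h import *
for k in("scene","side"):
    N=np.load(k+"0.npz"); w=N['w'].reshape(-1,3); im=N['im'].reshape(-1,3).astype(int)
    box=(w[:,0]>.38)&(w[:,0]<.72)&(w[:,1]>-.16)&(w[:,1]<.085)
    sat=im.max(1)-im.min(1)
    q=w[box&(w[:,2]>.028)&(w[:,2]<.039)&(sat<40)].astype(np.float32)
    m=np.median(q,0); print(k,"tray",len(q),cv2.minAreaRect(q[:,:2]*1000))
    for z0 in(.125,.135,.143):
        q=w[box&(w[:,2]>z0)&(w[:,2]<z0+.02)&(w[:,0]>.5)&(w[:,1]<.03)]; print(" noz",z0,len(q),q.mean(0).round(4),q.min(0).round(4),q.max(0).round(4))
    q=w[box&(w[:,2]>.062)&(w[:,2]<.1)&(im.max(1)<70)&(w[:,0]<.52)&(abs(w[:,1]+.02)<.03)]; print(" grip",len(q),q.mean(0).round(4),q.min(0).round(4),q.max(0).round(4))
    near=(np.hypot(w[:,0]-.4637,w[:,1]-.4315)<.12)&(np.hypot(w[:,0]-.4637,w[:,1]-.4315)>.026)&(w[:,2]>.015)&(w[:,2]<.2)
    q=w[near]; a=np.degrees(np.arctan2(q[:,1]-.4315,q[:,0]-.4637)); r=np.hypot(q[:,0]-.4637,q[:,1]-.4315)
    for b in range(-180,180,30):
        s=(a>=b)&(a<b+30)
        if s.sum()>5: print("  near",b,s.sum(),r[s].min().round(3),q[s,2].max().round(3))
E
```

```text
scene tray 1497 ((541.8045043945312, -26.706687927246094), (248.4231719970703, 203.92323303222656), 3.1019248962402344)
 noz 0.125 108 [ 0.5708 -0.0166  0.1344] [ 0.5653 -0.0257  0.125 ] [ 0.579  -0.0063  0.1447]
 noz 0.135 75 [ 0.573  -0.0167  0.1431] [ 0.5674 -0.0237  0.1353] [ 0.5791 -0.0089  0.1524]
 noz 0.143 38 [ 0.574  -0.0162  0.1474] [ 0.5682 -0.0216  0.143 ] [ 0.5791 -0.0105  0.1524]
 grip 73 [ 0.4566 -0.0235  0.0938] [ 0.4462 -0.029   0.088 ] [ 0.4711 -0.018   0.0982]
  near -150 185 0.099 0.048
  near -120 28 0.105 0.048
  near -60 103 0.107 0.067
  near 0 173 0.083 0.063
  near 30 1511 0.084 0.177
  near 60 134 0.103 0.053
side tray 637 ((540.0556640625, -27.44891357421875), (245.84352111816406, 206.55699157714844), 3.1785783767700195)
 noz 0.125 58 [ 0.5733 -0.0113  0.1345] [ 0.5653 -0.0211  0.1253] [ 0.5828 -0.0067  0.1445]
 noz 0.135 44 [ 0.5739 -0.0129  0.1433] [ 0.5673 -0.0236  0.1352] [ 0.5805 -0.0071  0.1526]
 noz 0.143 19 [ 0.5742 -0.0143  0.1487] [ 0.5701 -0.0236  0.1444] [ 0.5783 -0.0092  0.1526]
 grip 46 [ 0.4599 -0.0195  0.0911] [ 0.447  -0.0255  0.0726] [ 0.5047 -0.0066  0.0998]
  near -150 199 0.1 0.049
  near -120 12 0.108 0.047
  near -60 241 0.106 0.068
  near 0 51 0.085 0.062
  near 30 437 0.085 0.179
  near 60 38 0.103 0.054
```

```bash
cat >> h.py <<'E'
U=np.array([.99843,.056]); NZ=np.array([.5742,-.0155]); PV=NZ-.07*U; GO=arm.grasp_offset
def down(ydir):  # tool down, finger line at world angle ydir (rad)
    f=(ydir+np.pi/2)/2; return [0,np.cos(f),np.sin(f),0]
def lev(th,r=.05): 
    p=PV-U*r*np.cos(th); return [p[0],p[1],.072+r*np.sin(th)-GO]
def st():
    s=arm.get_state(); print("t",round(s["time_s"],2),"p",s["position"].round(4),"F",s["contact_force"].round(1),"w",round(s["gripper_width"],4),"g",round(s["grip_force"],1),"q7",round(s["q"][6],2)); return s
E
python3 - <<'E'
from h import *
p=lev(.33)
for a in(np.pi/2+.056,-np.pi/2+.056): print(arm.solve_ik([p[0],p[1],.3],down(a)))
for a in(np.radians(133),np.radians(-47)): print(arm.solve_ik([.4637,.4315,.2],down(a)))
arm.movel([.21,.615,.33],.3)
qs=[(arm.solve_ik([p[0],p[1],.27],down(a)),a) for a in(np.pi/2+.056,-np.pi/2+.056)]
q,a=min((x for x in qs if x[0] is not None),key=lambda x:abs(x[0][6])); print(a)
arm.movej(q); arm.grip(.05,20); st()
arm.movel([p[0],p[1],.13],.2); st()
im,d,pr=shot("wrist"); np.savez("wr.npz",w=cloud(d,pr),im=im); cv2.imwrite("pics/w1.png",im[:,:,::-1])
E
```

```text
[-0.53596444  0.12439893  0.53652864  1.96721245 -0.07242773  1.06842541
  1.65887991]
[-0.91410046  0.16559218  0.98010665  1.98166254 -0.15651369  1.0723029
 -1.37987375]
[-0.69547153  0.54803529 -0.17767308  1.60509635  0.10977548  0.99824446
  1.41408765]
[-1.1616191   0.58195639  0.49454985  1.6360287  -0.31447256  1.00365007
 -1.38567508]
-1.5147963267948965
t 3.5 p [ 0.4571 -0.022   0.27  ] F [-0.3  0.8  0.4] w 0.0501 g 0.0 q7 -1.34
t 4.35 p [ 0.4578 -0.0223  0.1307] F [ 0.2 -0.5  0.6] w 0.0502 g 0.0 q7 -1.09
```

View pics/w1.png

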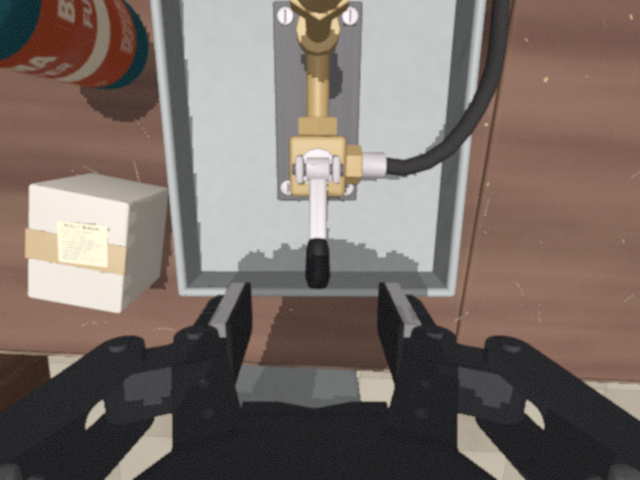

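The wrist view shows the lever grip at (317,262), centred between the fingers (240 and 390), with the valve at (318,165). I'll check the grip's coordinates, then pinch it and raise it.

```bash
python3 - <<'E'
from h import *
N=np.load("wr.npz"); w=N['w'][238:288,305:330].reshape(-1,3); im=N['im'][238:288,305:330].reshape(-1,3)
g=w[(im.max(1)<60)&(w[:,2]>.06)]; print("grip",len(g),g.mean(0).round(4),g.min(0).round(4),g.max(0).round(4))
gx,gy=g[:,0].mean(),(g[:,1].min()+g[:,1].max())/2
zc=np.median(g[:,2])-.006; th=np.arctan2(zc-.072,(PV[0]-gx)/U[0]); print("theta",th,"gy",gy, lev(th))
assert .1<th<.6 and abs(gy-lev(th)[1])<.004
p=lev(th); 
arm.movel(p,.1); st(); arm.grip(0,20); s=st()
if .008<s["gripper_width"]<.016:
    for t in np.linspace(th,1.46,8)[1:]:
        arm.movel(lev(t),.12); s=st()
        if np.linalg.norm(s["contact_force"])>35: print("stop"); break
E
```

```text
grip 988 [ 0.4595 -0.0243  0.094 ] [ 0.4481 -0.0306  0.0873] [ 0.4713 -0.0183  0.0991]
theta 0.3476579780656358 gy -0.024459492379398706 [np.float64(0.4573750430950032), np.float64(-0.022052484988111153), np.float64(0.07033484187801944)]
t 5.15 p [ 0.4577 -0.0222  0.0707] F [0.5 0.1 0.1] w 0.05 g 0.0 q7 -0.99
t 5.58 p [ 0.4578 -0.0235  0.0708] F [ 0.7 -6.   2.3] w 0.0114 g 19.7 q7 -0.99
t 5.83 p [ 0.4609 -0.0234  0.078 ] F [-1.3 -6.   0.1] w 0.0118 g 20.0 q7 -1.0
t 6.08 p [ 0.4649 -0.0232  0.0845] F [-1.6 -4.5  1.3] w 0.0121 g 20.1 q7 -1.01
t 6.33 p [ 0.4698 -0.0229  0.0903] F [-2.7 -5.6  3. ] w 0.0118 g 20.3 q7 -1.03
t 6.58 p [ 0.4755 -0.0226  0.0952] F [-5.2 -5.3  6.9] w 0.0117 g 20.5 q7 -1.04
t 6.83 p [ 0.4823 -0.0222  0.0992] F [-5.2 -5.3 11.2] w 0.0117 g 20.8 q7 -1.04
t 7.08 p [ 0.4901 -0.0218  0.1022] F [-4.7 -4.7 12.2] w 0.0116 g 21.1 q7 -1.05
t 7.33 p [ 0.4989 -0.0214  0.1039] F [-3.1 -4.9 10.7] w 0.0113 g 21.2 q7 -1.05
```

```bash
python3 - <<'E'
from h import *
arm.grip(.05); s=st(); p=s["position"]
arm.movel([p[0],p[1],.27],.25); st()
im,d,pr=shot("wrist"); np.savez("wr2.npz",w=cloud(d,pr),im=im)
im2,d2,p2=shot("side")
cv2.imwrite("pics/m2.png",np.hstack([cv2.resize(im,(480,360)),cv2.resize(im2[160:260,260:390],(320,246)).copy() if 0 else cv2.copyMakeBorder(cv2.resize(im2[160:260,260:390],(320,246)),0,114,0,0,cv2.BORDER_CONSTANT)])[:,:,::-1])
for nm,w in(("wrist",cloud(d,pr)),("side",cloud(d2,p2))):
    w=w.reshape(-1,3)
    b=(abs(w[:,0]-.57)<.03)&(abs(w[:,1]+.016)<.03)
    for z in(.115,.125,.135,.145):
        q=w[b&(abs(w[:,2]-z-.004)<.004)]
        if len(q): print(nm,z,len(q),((q.min(0)+q.max(0))/2).round(4),q.mean(0).round(4))
    q=w[(abs(w[:,0]-.5)<.025)&(abs(w[:,1]+.02)<.02)&(w[:,2]>.1)&(w[:,2]<.15)]
    if len(q): print(nm,"lever",len(q),q.mean(0).round(4),q.min(0).round(4),q.max(0).round(4))
E
```

```text
t 7.78 p [ 0.4987 -0.0194  0.1029] F [ 0.4  0.5 -1. ] w 0.0504 g 0.0 q7 -1.05
t 8.59 p [ 0.4979 -0.0191  0.2689] F [-0.2 -0.  -0.2] w 0.05 g 0.0 q7 -1.27
wrist 0.115 122 [ 0.5746 -0.0186  0.1206] [ 0.5737 -0.0185  0.1202]
wrist 0.125 182 [ 0.5747 -0.0185  0.1293] [ 0.5738 -0.0184  0.1298]
wrist 0.135 194 [ 0.5751 -0.0183  0.139 ] [ 0.5745 -0.0182  0.1389]
wrist 0.145 212 [ 0.5749 -0.0186  0.1487] [ 0.5747 -0.0184  0.1495]
wrist lever 331 [ 0.4974 -0.0224  0.1262] [ 0.489  -0.0289  0.1001] [ 0.5028 -0.0165  0.135 ]
side 0.115 32 [ 0.5746 -0.0135  0.1189] [ 0.5735 -0.0099  0.1189]
side 0.125 27 [ 0.5743 -0.0099  0.1291] [ 0.5739 -0.0104  0.1293]
side 0.135 24 [ 0.5741 -0.0116  0.1393] [ 0.5737 -0.0121  0.1392]
side 0.145 15 [ 0.5742 -0.0173  0.149 ] [ 0.5747 -0.0154  0.1488]
side lever 54 [ 0.4956 -0.0179  0.1213] [ 0.4896 -0.0268  0.1003] [ 0.5018 -0.0118  0.1352]
```

View pics/m2.png

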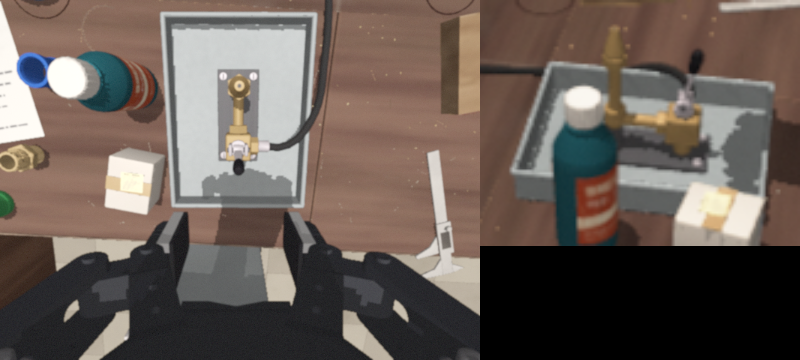

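Lever looks upright at about 1.43 rad. A short push towards its stop makes sure of it.

```bash
python3 - <<'E'
from h import *
arm.grip(0.0); 
arm.movel([.462,-.0225,.2],.25); arm.movel([.462,-.0225,.113],.2); st()
x=.470
while x<.4955:
    arm.movel([x,-.0225,.113],.04); s=arm.get_state(); print(round(x,4),s["position"][0].round(4),s["contact_force"].round(1))
    if abs(s["contact_force"][0])>9: break
    x+=.002
arm.movel([.460,-.0225,.113],.1); arm.movel([.460,-.0225,.27],.25)
w,d,p=shot("wrist"); w=cloud(d,p).reshape(-1,3)
q=w[(abs(w[:,0]-.5)<.025)&(abs(w[:,1]+.02)<.02)&(w[:,2]>.125)&(w[:,2]<.15)]; print("lever tip",len(q),q.mean(0).round(4),q.min(0).round(4),q.max(0).round(4))
arm.grip(.065); st()
E
```

```text
t 10.28 p [ 0.4636 -0.0228  0.1142] F [ 0.8  1.1 -0.1] w -0.0005 g 0.0 q7 -1.06
0.47 0.4709 [-0.5  0.3 -0. ]
0.472 0.4721 [-0.5  0.4  0.2]
0.474 0.4741 [0.2 0.  0.3]
0.476 0.4762 [-0.2 -0.4  0.3]
0.478 0.478 [-0.5 -0.   0.2]
0.48 0.4799 [-2.6  0.4  0.4]
0.482 0.4822 [-1.5  0.2  0.8]
0.484 0.4843 [-0.4 -0.   0.1]
0.486 0.4848 [-4.6  0.4  4.7]
0.488 0.4851 [-10.7  -0.5   7.2]
lever tip 243 [ 0.5017 -0.0223  0.1325] [ 0.4952 -0.0285  0.1257] [ 0.5075 -0.0159  0.1357]
t 14.77 p [ 0.46   -0.0225  0.27  ] F [ 0.5 -0.  -0.4] w 0.0652 g 0.0 q7 -1.33
```

The lever is on its stop (tip now over the pivot). Now the coupling, with a wrist check from above first.

```bash
python3 - <<'E'
from h import *
a=np.radians(-47); o=down(a)
arm.reach([.4637,.4315,.25],o); st()
arm.movel([.4637,.4315,.16],.2)
im,d,p=shot("wrist"); w=cloud(d,p).reshape(-1,3)
q=w[(np.hypot(w[:,0]-.4637,w[:,1]-.4315)<.035)&(w[:,2]>.038)&(w[:,2]<.055)].astype(np.float32)
(c,r)=cv2.minEnclosingCircle(q[:,:2]*1000); print("coupling",len(q),c,r,q.mean(0))
cv2.imwrite("pics/w3.png",im[:,:,::-1])
c=np.array(c)/1000
ok=16<r<24 and np.hypot(*(c-[.4637,.4315]))<.007; print(ok)
if ok:
    arm.movel([c[0],c[1],.06],.2); arm.movel([c[0],c[1],.004],.08); st()
    arm.grip(0,45); st(); arm.sleep(.2)
    arm.movel([c[0],c[1],.10],.12); arm.sleep(.3); st()
E
```

```text
t 16.43 p [0.4651 0.4294 0.2506] F [ 0.1 -0.2 -0.2] w 0.0648 g 0.0 q7 -1.29
coupling 1357 (463.41845703125, 429.8020935058594) 20.152557373046875 [0.46330866 0.4298072  0.04451197]
True
t 18.58 p [0.4638 0.4299 0.0042] F [-0.4 -0.1  0.1] w 0.0651 g 0.0 q7 -1.13
t 18.93 p [0.4638 0.4302 0.0047] F [-1.8 -0.4  4.6] w 0.0384 g 44.9 q7 -1.13
t 20.38 p [0.4633 0.4296 0.0995] F [ 1.2  1.  -2.3] w 0.0382 g 45.3 q7 -1.19
```

View pics/w3.png

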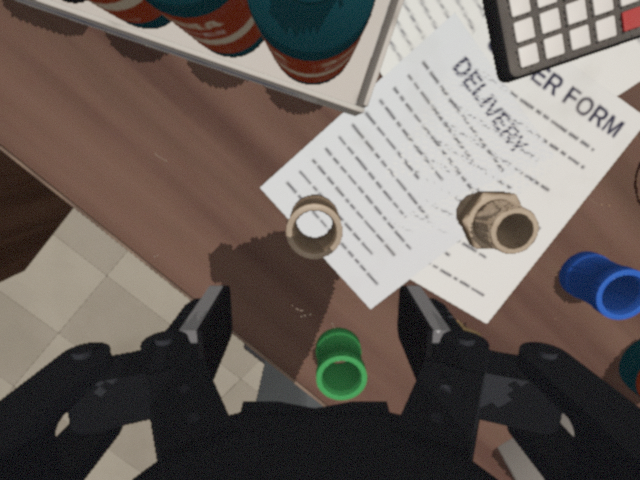

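```bash
python3 - <<'E'
from h import *
n=np.array([.5747,-.0183])
p=arm.get_state()["position"]
arm.movel([p[0],p[1],.26],.15)
arm.movel([.50,.2,.26],.15); st()
arm.reach([n[0],n[1],.26],down(-np.pi/2+.05)); st()
arm.movel([n[0],n[1],.20],.1); arm.sleep(.3); st()
for k in("scene","side"):
    im,d,pr=shot(k); w=cloud(d,pr); np.savez(k+"5.npz",w=w,im=im)
    f=w.reshape(-1,3)
    sat=(im.max(2).astype(int)-im.min(2)).ravel()
    for nm,lo,hi in(("coup",.198,.238),("noz",.143,.156)):
        q=f[(np.hypot(*(f[:,:2]-n).T)<.03)&(f[:,2]>lo)&(f[:,2]<hi)&(sat>25)]
        if len(q): print(k,nm,len(q),((q.min(0)+q.max(0))/2).round(4),q.min(0).round(4),q.max(0).round(4))
a,b=[np.load(k+"5.npz")['im'] for k in("scene","side")]
cv2.imwrite("pics/m5.png",np.hstack([cv2.resize(a[150:300,350:500],(400,400)),cv2.resize(b[110:240,250:380],(400,400))])[:,:,::-1])
E
```

```text
t 23.3 p [0.4998 0.201  0.2599] F [-0.7 -0.6 -1.1] w 0.0386 g 45.3 q7 -0.96
t 24.22 p [ 0.5747 -0.0159  0.2596] F [-0.2  0.7 -2.1] w 0.0388 g 45.3 q7 -1.12
t 25.27 p [ 0.5749 -0.0183  0.2004] F [ 0.  -0.2 -2.1] w 0.0386 g 45.3 q7 -1.06
scene coup 630 [ 0.5742 -0.0206  0.218 ] [ 0.5545 -0.0431  0.1981] [0.5939 0.0019 0.238 ]
scene noz 35 [ 0.5739 -0.0163  0.1475] [ 0.5693 -0.0212  0.1433] [ 0.5785 -0.0113  0.1517]
side coup 78 [ 0.5743 -0.0168  0.2181] [ 0.5546 -0.0321  0.1984] [ 0.5939 -0.0015  0.2377]
side noz 18 [ 0.5735 -0.0159  0.1471] [ 0.5687 -0.0226  0.1432] [ 0.5784 -0.0092  0.1511]
```

View pics/m5.png

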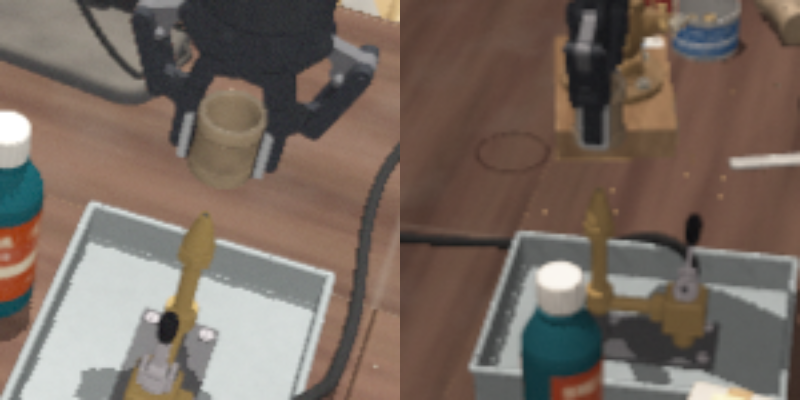

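The coupling is over the nozzle (scene crop: coupling at 228,140, nozzle tip at 205,217). I'll compare the coupling's and nozzle's axes in the same camera, using bronze pixels only.

```bash
python3 - <<'E'
from h import *
from scipy.optimize import least_squares
n=np.array([.5747,-.0183])
N=np.load("scene5.npz"); f=N['w'].reshape(-1,3); im=N['im'].reshape(-1,3).astype(int)
bz=(im[:,0]-im[:,2]>22)&(np.hypot(*(f[:,:2]-n).T)<.03)
q=f[bz&(f[:,2]>.19)&(f[:,2]<.25)]; print(len(q),q.min(0).round(4),q.max(0).round(4))
# outer wall: facing points -> fit circle r=.02 per height band
for lo,hi in((.196,.206),(.206,.216),(.216,.226),(.226,.236)):
    s=q[(q[:,2]>lo)&(q[:,2]<hi)]; s=s[s[:,0]<.575]
    r=least_squares(lambda c:np.hypot(s[:,0]-c[0],s[:,1]-c[1])-.0195,n,loss="soft_l1",f_scale=.001); print(lo,len(s),r.x.round(4),np.abs(r.fun).mean().round(4))
t=q[q[:,2]>q[:,2].max()-.008].astype(np.float32); print("rim",cv2.minEnclosingCircle(t[:,:2]*1000))
N=np.load("scene0.npz"); f=N['w'].reshape(-1,3)
for lo in(.122,.13,.138,.146):
    s=f[(np.hypot(*(f[:,:2]-n).T)<.02)&(f[:,2]>lo)&(f[:,2]<lo+.008)]
    r=least_squares(lambda c:np.hypot(s[:,0]-c[0],s[:,1]-c[1])-c[2],[*n,.006],loss="soft_l1",f_scale=.001); print("noz",lo,len(s),r.x.round(4),((s.min(0)+s.max(0))/2).round(4))
E
```

```text
840 [ 0.554  -0.0431  0.1944] [0.5959 0.0019 0.2427]
0.196 118 [ 0.5768 -0.0173] 0.0009
0.206 117 [ 0.5777 -0.0169] 0.0008
0.216 105 [ 0.5777 -0.0168] 0.0007
0.226 95 [ 0.5769 -0.0169] 0.0007
rim ((575.146484375, -15.678711891174316), 21.285419464111328)
noz 0.122 46 [ 0.5766 -0.0161  0.01  ] [ 0.5723 -0.0162  0.1261]
noz 0.13 46 [ 0.5759 -0.0162  0.0076] [ 0.5712 -0.0159  0.1341]
noz 0.138 33 [ 0.576  -0.0164  0.0056] [ 0.5736 -0.0165  0.142 ]
noz 0.146 25 [ 0.5751 -0.0156  0.0033] [ 0.5751 -0.0164  0.1495]
```

```bash
python3 - <<'E'
from h import *
n=np.array([.5742,-.0178])
arm.movel([n[0],n[1],.1655],.05); arm.sleep(1.0); s=st(); print(np.abs(s["joint_vel"]).max(), s["eef_rot"].round(4))
ims=[]
for k,c in(("scene",(190,300,370,480)),("side",(130,240,270,380))):
    im,d,pr=shot(k); f=cloud(d,pr).reshape(-1,3); i=im.reshape(-1,3).astype(int)
    q=f[(i[:,0]-i[:,2]>22)&(np.hypot(*(f[:,:2]-n).T)<.03)&(f[:,2]>.158)&(f[:,2]<.23)]; print(k,len(q),q.min(0).round(4),q.max(0).round(4))
    q=f[(abs(f[:,0]-.5)<.025)&(abs(f[:,1]+.02)<.02)&(f[:,2]>.12)&(f[:,2]<.14)]; print("lever",len(q),q.mean(0).round(4) if len(q) else 0)
    ims.append(cv2.resize(im[c[0]:c[1],c[2]:c[3]],(400,400)))
cv2.imwrite("pics/m6.png",np.hstack(ims)[:,:,::-1])
E
```

```text
t 27.21 p [ 0.5742 -0.0178  0.1655] F [ 0.8 -0.2 -3.7] w 0.0383 g 45.3 q7 -1.03
0.001753842624351586 [ 0.      0.9997  0.025  -0.    ]
scene 789 [ 0.5537 -0.0373  0.158 ] [0.5958 0.0088 0.2218]
lever 64 [ 0.4997 -0.0206  0.1292]
side 121 [ 0.5541 -0.0451  0.1618] [5.909e-01 4.000e-04 2.205e-01]
lever 37 [ 0.5008 -0.0177  0.1284]
```

View pics/m6.png

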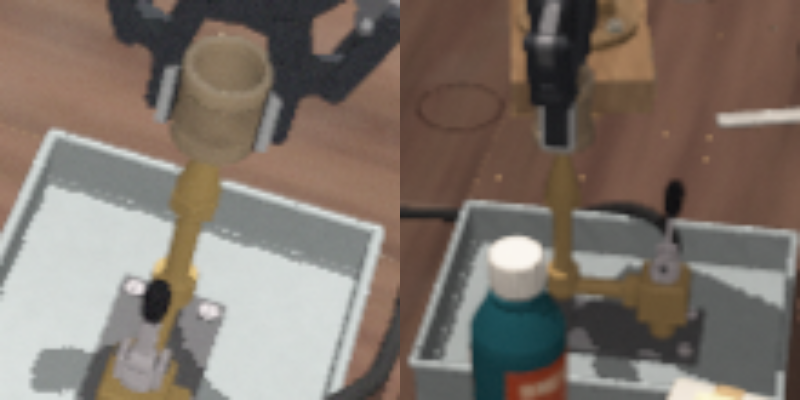

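```bash
python3 - <<'E'
from h import *
n=np.array([.5742,-.0178])
for k in("scene","side"):
    im,d,pr=shot(k); f=cloud(d,pr).reshape(-1,3); i=im.reshape(-1,3).astype(int)
    q=f[(i[:,0]-i[:,2]>22)&(np.hypot(*(f[:,:2]-n).T)<.025)&(f[:,2]>.14)&(f[:,2]<.24)]
    h,e=np.histogram(q[:,2],np.arange(.14,.236,.004)); print(k,dict(zip(e[:-1].round(3).tolist(),h.tolist())))
    t=q[(q[:,2]>.196)&(q[:,2]<.212)].astype(np.float32); print(cv2.minEnclosingCircle(t[:,:2]*1000))
st()
E
```

```text
scene {0.14: 11, 0.144: 2, 0.148: 0, 0.152: 0, 0.156: 1, 0.16: 32, 0.164: 35, 0.168: 60, 0.172: 42, 0.176: 48, 0.18: 62, 0.184: 64, 0.188: 70, 0.192: 57, 0.196: 72, 0.2: 95, 0.204: 145, 0.208: 0, 0.212: 0, 0.216: 1, 0.22: 1, 0.224: 1, 0.228: 0}
((575.070068359375, -16.60985565185547), 21.481348037719727)
side {0.14: 13, 0.144: 5, 0.148: 6, 0.152: 0, 0.156: 0, 0.16: 6, 0.164: 9, 0.168: 15, 0.172: 7, 0.176: 8, 0.18: 7, 0.184: 7, 0.188: 8, 0.192: 7, 0.196: 8, 0.2: 10, 0.204: 18, 0.208: 2, 0.212: 0, 0.216: 0, 0.22: 0, 0.224: 0, 0.228: 1}
((562.0051879882812, -18.11860466003418), 14.696197509765625)
t 27.41 p [ 0.5742 -0.0178  0.1655] F [-0.5 -1.3 -2.4] w 0.0379 g 45.3 q7 -1.03
```

The coupling spans z 0.160 to 0.207 m, so its underside is about 11 mm above the tip. Its rim centre is within about 1–2 mm of the nozzle axis, it is steady, and the lever is up. Handing in.

```bash
python3 -c "
from rig import arm
print(arm.sign_off())"
```

```text
the job is handed in; nothing more can be done
None
```

The job is handed in: the lever is up against its stop, and the arm is still holding the coupling upright and steady over the nozzle, about 11 mm above the tip and within about 2 mm of its axis; the sign-off did not report a verdict.

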